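# Hang the pail on the keeper hooks

### The job

Clear the little steel pail off the marble: first raise its flat-lying wire bail upright while the pail stays standing on the slab, then carry the pail by the bail's wooden grip to the blue-footed hanger stand and press the bail down past the two red spring keepers until it is fully home in both hooks, the keepers have snapped shut above it and the pail hangs still. Press by feel and never load the hooks with more than 20 N (about 2 kg), for how high they are clamped is not known exactly; do not let the pail drop, even a few millimetres, and do not disturb the glass dish, the green scraper or the red timer.

Things in the scene. Friction and masses are not known exactly. Their poses are not given: they have to be found in the camera images.
- pail: loose bright metal pail, 85 mm tall, 108 mm across at the rim, 94 mm at the foot, about 0.4 kg with bail (weight 3 to 4.5 N). Origin: centre of its underside; z up. Its 6 mm wire bail is hinged on ears on an axis along the pail's y, 78 mm above the origin; at the start it lies flat to the pail's -x side, its cross bar 115 mm from the hinge axis and parallel to it, about 60 mm beyond the rim
- bail_grip (a point): centre of the bail's wooden grip: a round sleeve 16 mm thick, 44 mm long, free to turn on the wire, on the middle of the cross bar (beyond it, 30 mm of bare 6 mm wire each side; the bail's arms stand 62 mm to either side). At the start 78 mm above the slab; 193 mm when upright. Its y axis runs along the bar
- bail (a joint): angle of the bail on the pail, rad: 0 lying flat to the pail's -x side, 1.57 upright. It swings almost without friction and falls back if let go; the lifted pail hangs freely below it
- stand: fixed hanger stand: blue foot plate 180 x 150 x 12 mm, steel post (20 mm thick, 260 mm tall) at x = 88 mm with a twin wire hook clamped to it. Origin: on the slab, straight below the hooks' seat; x points from the hooks to the post. The hooks (8 mm wire) stand at y = +36 and -36 mm, leaving 64 mm between them for the fingers, free back to x = 60 mm
- hook_level (a point): nominal seat: centre of the fully seated bar, midway between the hooks, 240 mm above the stand's origin, axes as the stand's. The bar lies along y across both hooks, x -7 to +2 mm. The clamp was set by hand: the true seat is up to 15 mm higher or lower, found by feel. The hook floor is rigid. In front a prong, inner face at x = -10 mm, rises 30 mm, then leans out to 46 mm; behind, a ramp
- keeper_left (a joint): red sprung keeper tongue, 32 mm long, of the hook at the stand's +y side, rad: 0 shut across the throat 30 mm above the true seat; grows as pushed down (stop 1.25). Lowered at x -4 to 0 mm, the bar meets both keepers 35 mm above its seat, needs 6 to 12 N in all (more than the pail's weight) to push them down, and slips past only 3 to 6 mm above its seat; then they spring shut
- keeper_right (a joint): the same for the hook at the stand's -y side
- dish: loose glass dish, 76 mm across, 28 mm tall; origin at the centre of its underside; a bystander
- scraper: loose green silicone scraper lying flat, about 148 mm long along its x axis, 46 mm wide, 10 mm thick; origin on its underside near the middle; a bystander
- timer: loose round red kitchen timer, 62 mm across, 44 mm tall with its top button; origin at the centre of its underside; a bystander

How it is judged:
By the outcome, as a careful person would: the job done as asked, in the order asked, and still so for the second after the job is handed in, with the robot touching nothing.
It also fails if it takes over 72 s, if anything falls off the work surface, if the arm or the gripper's body presses on something with over 40 N, if the wrist force passes 120 N, or if a joint passes its speed limit or range.

### The arm

A 6-joint arm with a two-finger parallel gripper is mounted at the origin on the work surface. World frame = base frame: x ahead of the robot, y to its left, z up, the work surface at z = 0. Lengths are in m, angles in rad, forces in N, time in s.
With the tool pointing down it reaches from about 0.3 to 0.775 m from the base axis. Payload 14.6 kg.
Tool frame: the origin (TCP) lies midway between the tips of the shut fingers; the grasp point (between the pads) lies 19 mm behind it (ctrl.hold_point_z is the distance from the TCP to the grasp point, in m); z points along the fingers, x is the direction in which the jaws open and shut, and the axes are right-handed (so a half turn about z gives the same grasp; the last joint's range is limited). The gripper opens to 94 mm and grips with 3 to 60 N. Pads are 16 mm wide; open, the fingers measure 119 mm over their backs; the gripper's body (75 mm by 177 mm) begins 78 mm behind the grasp point.
Start: joints at [1.171, 0.3, 1.521, -0, 1.321, -0.067], TCP at [0.18, 0.52, 0.205] pointing down, gripper open.
Joint ranges: [-3.03, 3.03], [-0.79, 2.21], [0.23, 2.52], [-1.04, 4.18], [0, 3.07], [-2.55, 2.55]. Speed limits (rad/s): [2.22, 2.22, 2.57, 3.14, 3.14, 3.14].

### API

Orientations are given as [roll, pitch, yaw] about the fixed x, y, z axes, in that order (R = Rz(yaw) Ry(pitch) Rx(roll)).
In Python, from station import ctrl, viewer, ticket, nets gives the robot as it stands.
- The arm moves only by the tool carry_out, never from a script. Its argument "commands" is one flat list of numbers, 7 for each row, row after row: the closure, from -1 (fully open) to 1 (shut), so that 0 is half open, then the shift along the world's x, y, z in cm, then the turn, a rotation vector about the world's x, y, z in rad. In form: [gripper, tx, ty, tz, ax, ay, az, gripper, tx, ty, tz, ax, ay, az, ...]. A call has 1 to 12 rows; each row is the pose to reach, as a shift and turn from the pose measured when the call began; what a row does not reach only later rows make up. A row lasts 1/12 s, in which the tool goes at most 41.7 mm and 7.16 degrees, less where a joint would pass 70% of its speed; a pose out of reach is approached as far as the arm can. A call with a gripper value outside its range is refused whole. The fingers move at their own pace and stop on an object; "force" is the grip in N (left out, the last holds). Time passes only in rows, so rows that repeat a pose let the fingers close. It gives the time, the measured TCP pose, the force and the opening at its end, in the units of the state.
- ctrl.get_obs(): the state, without advancing time (a new reading comes with each control period).
- viewer.camera(name): name is "scene" or "top"; returns (picture, depth): 384x512x3 uint8, blue, green, red; 384x512 float32, m along the optical axis (not along the pixel's ray), 0 where there is no reading.
- viewer.camera_info(name): a dict with "fx", "fy", "cx", "cy" (pixels), "D" ([k1, k2, p1, p2, k3] as OpenCV has them; the pictures are not rectified), "R" (3x3) and "t" (3): a world point X has camera coordinates R X + t. Camera axes: x right, y down, z forward; pixel columns grow to the right and rows downward; lengths in m; the calibration is good to about 2 mm. A picture is of the moment at which its call begins. camera_info takes no time and is no camera call.
- ticket.hand_in(): hands the job in, once; it reports no verdict.
Trained networks look in the newest picture that a camera, given by its name, has taken for a name from the list of things; names that differ only in an ending like _2 or _b are one class to them, and where a whole thing is asked for, a point or a joint stands for the part that bears it (a point fixed in the world has none). Each returns a list of dicts, best first, with "confidence" (0 to 1); they miss things now and then, are a little off and sometimes report something else, mostly with a low value. They report only what shows in the picture. A call takes as long as a camera call.
- nets.silhouettes(camera, thing): "region" (384x512 bool, what is visible of it) and "extent" ([left, top, right, bottom] in pixels, round what is visible of it).
The state is a dict: "time_s": time; "qpos": joint angles; "joint_vel": joint speeds; "tau": joint torques, N m; "ee_pos": TCP position; "eef_rot": TCP orientation; "force": force on the tool from outside, world axes, zero at the start; "moment": the same for the moment, N m; "grip_width": finger opening in m.
Only numpy, scipy, OpenCV 4.12 (cv2) and the standard library are available. Lean on these libraries where they do the work, as an engineer would, in place of code of your own. Each camera call takes 0.05 s, during which the arm holds its last target. There are 200 camera calls.

## Working session

There is one attempt and no reset: what is moved stays moved. The work goes in short steps, Python scripts to look and compute and a tool call to move; the robot and the scene stay as the last step left them, time stands still between calls to the robot, and variables do not carry over. Pictures are saved under pics/ and viewed, about 8 in all and at most 12, crops included, and the job is handed in when it is done.

Besides the shell and the picture viewer there is one more tool, called after "Request:" by a JSON object that holds its "name" and its "arguments". carry_out: Moves the arm, as the interface text tells. Its arguments: {"type":"object","properties":{"commands":{"type":"array","items":{"type":"number"}},"force":{"type":"number"}},"required":["commands"]}

```bash
mkdir -p pics; ls; cat > h.py <<'E'
import numpy as np, cv2
from station import ctrl, viewer, ticket, nets
def K(n):
    i=viewer.camera_info(n); return np.array([[i['fx'],0,i['cx']],[0,i['fy'],i['cy']],[0,0,1.]]),np.array(i['D'],float),np.array(i['R']),np.array(i['t'])
def world(n,depth,mask):
    k,D,R,t=K(n); v,u=np.nonzero(mask&(depth>0)); z=depth[v,u]
    p=cv2.undistortPoints(np.c_[u,v].astype(np.float64)[:,None],k,D)[:,0]
    return (np.c_[p*z[:,None],z]-t)@R
def proj(n,X):
    k,D,R,t=K(n); return cv2.projectPoints(np.atleast_2d(X).astype(float),cv2.Rodrigues(R)[0],t,k,D)[0][:,0]
E
python3 - <<'E'
from h import *
for n in ('top','scene'):
    im,d=viewer.camera(n); cv2.imwrite(f'pics/{n}0.png',im); np.save(f'{n}0.npy',d)
    print(n,-K(n)[2].T@K(n)[3])
    for th in ('pail','bail_grip','stand','keeper_left','keeper_right','dish','scraper','timer'):
        for r in nets.silhouettes(n,th)[:2]:
            P=world(n,d,r['region'])
            print(th,round(r['confidence'],2),r['extent'],r['region'].sum(),np.percentile(P,[2,50,98],axis=0).round(3).tolist() if len(P) else None)
print(ctrl.get_obs())
E
```

```text
pics
top [0.41182764 0.00429362 1.31067378]
pail 0.52 [245.9, 250.7, 270.8, 280.0] 680 [[0.36, -0.052, -0.002], [0.395, -0.018, 0.015], [0.43, 0.017, 0.031]]
bail_grip 0.54 [315.2, 194.8, 374.7, 246.4] 238 [[0.44, -0.308, 0.015], [0.463, -0.256, 0.082], [0.566, -0.17, 0.089]]
stand 0.58 [118.5, 138.4, 193.8, 229.7] 4125 [[0.5, 0.163, 0.007], [0.59, 0.248, 0.014], [0.679, 0.323, 0.283]]
keeper_left 0.42 [119.9, 186.7, 133.0, 199.2] 89 [[0.539, 0.262, 0.199], [0.556, 0.27, 0.281], [0.574, 0.295, 0.286]]
dish 0.93 [243.9, 250.3, 267.9, 278.6] 603 [[0.362, -0.049, 0.003], [0.393, -0.018, 0.015], [0.427, 0.014, 0.031]]
scraper 0.59 [242.3, 161.3, 259.0, 217.4] 569 [[0.535, -0.028, 0.003], [0.629, -0.003, 0.009], [0.674, 0.014, 0.015]]
scraper 0.32 [314.6, 192.9, 376.5, 248.9] 395 [[0.44, -0.33, -0.001], [0.479, -0.267, 0.081], [0.58, -0.171, 0.088]]
timer 0.56 [247.9, 112.8, 272.7, 137.7] 407 [[0.75, -0.052, 0.013], [0.774, -0.025, 0.036], [0.805, 0.002, 0.046]]
timer 0.51 [315.4, 191.8, 375.5, 245.4] 353 [[0.44, -0.32, -0.001], [0.473, -0.27, 0.081], [0.58, -0.17, 0.089]]
scene [1.030830
[... 1021 characters left out ...]
0], [0.389, -0.024, 0.014], [0.429, 0.018, 0.029]]
{'time_s': 0.9, 'qpos': array([ 1.17143294e+00,  2.99875635e-01,  1.52097505e+00, -3.53256875e-05,
        1.32068744e+00, -6.66235936e-02]), 'joint_vel': array([-0.00236496, -0.00038981, -0.00097161, -0.00111447,  0.00154011,
       -0.00105187]), 'tau': array([ 4.25431217e-04, -5.31659603e+01, -3.52915871e+01,  7.08684046e-02,
        2.12369661e-02, -2.08405845e-05]), 'ee_pos': array([0.17967388, 0.51982837, 0.20546952]), 'eef_rot': array([ 3.14155487e+00, -5.21282191e-05,  1.23806528e+00]), 'force': array([ 0.606567  , -0.61353817, -0.03980356]), 'moment': array([-0.03041973,  0.02344265, -0.03771517]), 'grip_width': 0.09366537268703808}
```

```bash
python3 -c "
import cv2,numpy as np
cv2.imwrite('pics/both.png',cv2.resize(np.vstack([cv2.imread('pics/top0.png'),cv2.imread('pics/scene0.png')]),None,fx=.78,fy=.78))"
```

```text
(no output)
```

View pics/both.png

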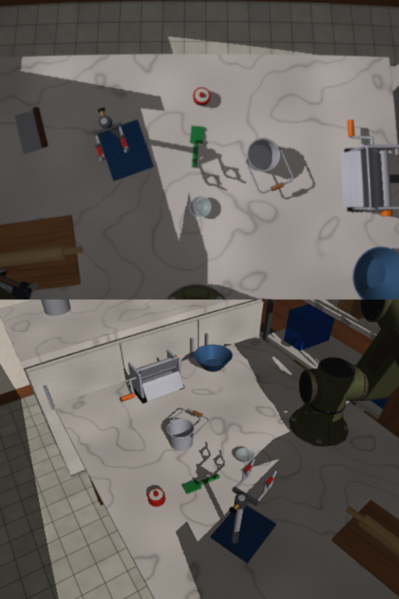

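The top view shows the pail at about (262,153) in the shrunken picture with the bail towards lower right, grip (277,187). The stand is at (125,148) with its post at the far left, the dish at (202,207), scraper (197,145) and timer (201,96). Next I fit the precise poses.

```bash
python3 - <<'E'
from h import *
from scipy.optimize import least_squares
full=np.ones((384,512),bool)
im=cv2.imread('pics/top0.png'); d=np.load('top0.npy'); si=cv2.imread('pics/scene0.png'); sd=np.load('scene0.npy')
P=world('top',d,full&(d>0)); S=world('scene',sd,full&(sd>0)); 
C=im[d>0].astype(int); SC=si[sd>0].astype(int)
for n,Q,c in(('top',P,C),('scene',S,SC)):
    near=(abs(Q[:,0]-.53)<.15)&(abs(Q[:,1]+.24)<.15)
    rim=Q[near&(Q[:,2]>.08)&(Q[:,2]<.095)&(np.hypot(Q[:,0]-.55,Q[:,1]+.225)<.07)]
    f=least_squares(lambda p:np.hypot(rim[:,0]-p[0],rim[:,1]-p[1])-p[2],[.55,-.225,.054],loss='soft_l1',f_scale=.002)
    print(n,'rim',len(rim),f.x.round(4))
    g=near&(Q[:,2]>.06)&(c[:,2]>c[:,0]*1.7)&(c[:,2]>60)&(Q[:,0]<.52); G=Q[g]
    if len(G): 
        m=np.median(G,0); u=np.linalg.svd((G-m)[:,:2])[2][0]; print('grip',len(G),m.round(4),G.min(0).round(3),G.max(0).round(3),u.round(3))
    b=near&(Q[:,2]>.06)&(Q[:,2]<.095)&(np.hypot(Q[:,0]-f.x[0],Q[:,1]-f.x[1])>.065); print('bail pts',Q[b].round(3)[::6].tolist())
    st=(abs(Q[:,0]-.6)<.13)&(abs(Q[:,1]-.25)<.13)
    blue=st&(c[:,0]>c[:,2]*1.7)&(Q[:,2]<.03)&(Q[:,2]>.002); B=Q[blue][:,:2].astype(np.float32); print('foot',cv2.minAreaRect(B),cv2.boxPoints(cv2.minAreaRect(B)).round(3).tolist())
    post=st&(Q[:,2]>.245)&(Q[:,0]>.62); print('post',post.sum(),np.median(Q[post],0).round(4),np.ptp(Q[post],axis=0).round(3) if post.sum() else 0)
    red=st&(c[:,2]>c[:,1]*2)&(c[:,2]>90)&(Q[:,2]>.1); R=Q[red]
    if len(R)>4:
        _,l,ce=cv2.kmeans(R[:,:2].astype(np.float32),2,None,(3,50,1e-5),5,cv2.KMEANS_PP_CENTERS)
        for k in 0,1: print('keeper',(l[:,0]==k).sum(),np.median(R[l[:,0]==k],0).round(4),R[l[:,0]==k].min(0).round(3),R[l[:,0]==k].max(0).round(3))
a=cv2.resize(im[160:280,290:410],(400,400),interpolation=2);b=cv2.resize(im[120:240,100:220],(400,400),interpolation=2)
e=cv2.resize(si[190:340,250:370],(320,400),interpolation=2)
cv2.imwrite('pics/crop.png',cv2.resize(np.hstack([a,b]),(800,400)))
E
```

```text
top rim 351 [ 0.5638 -0.2245  0.0542]
grip 73 [ 0.4574 -0.2681  0.0861] [ 0.447 -0.286  0.079] [ 0.467 -0.248  0.09 ] [ 0.374 -0.927]
bail pts [[0.59, -0.284, 0.078], [0.571, -0.291, 0.08], [0.563, -0.293, 0.082], [0.558, -0.298, 0.083], [0.551, -0.297, 0.074], [0.545, -0.299, 0.085], [0.54, -0.305, 0.084], [0.532, -0.304, 0.077], [0.528, -0.17, 0.076], [0.524, -0.309, 0.086], [0.519, -0.31, 0.082], [0.517, -0.316, 0.077], [0.512, -0.179, 0.082], [0.509, -0.179, 0.085], [0.506, -0.316, 0.077], [0.504, -0.316, 0.076], [0.501, -0.319, 0.084], [0.497, -0.184, 0.08], [0.493, -0.32, 0.078], [0.489, -0.186, 0.083], [0.486, -0.191, 0.085], [0.481, -0.189, 0.081], [0.479, -0.194, 0.081], [0.475, -0.306, 0.08], [0.473, -0.196, 0.085], [0.472, -0.314, 0.079], [0.47, -0.284, 0.084], [0.47, -0.306, 0.079], [0.468, -0.276, 0.082], [0.467, -0.292, 0.083], [0.465, -0.268, 0.083], [0.465, -0.283, 0.086], [0.463, -0.198, 0.084], [0.462, -0.27, 0.087], [0.462, -0.286, 0.087], [0.46, -0.26, 0.084], [0.46, -0.275, 0.088], [0.46, -0.292, 0.083], [0.458, -0.255, 0.084], [0.457, -0.27, 0.086], [0.457, -0.2
[... 1528 characters left out ...]
0.076], [0.561, -0.291, 0.078], [0.564, -0.291, 0.075], [0.449, -0.205, 0.078], [0.459, -0.2, 0.078], [0.469, -0.197, 0.077], [0.48, -0.191, 0.079], [0.492, -0.183, 0.083], [0.5, -0.182, 0.079], [0.518, -0.177, 0.079]]
foot ((0.5937004089355469, 0.2468215823173523), (0.1784680187702179, 0.14802876114845276), 19.20871353149414) [[0.48500001430511475, 0.28700000047683716], [0.5339999794960022, 0.14800000190734863], [0.7020000219345093, 0.20600000023841858], [0.6539999842643738, 0.34599998593330383]]
post 299 [0.6438 0.2653 0.2528] [0.063 0.068 0.017]
keeper 38 [0.5745 0.2008 0.2778] [0.562 0.193 0.275] [0.585 0.207 0.282]
keeper 44 [0.5498 0.2689 0.2776] [0.538 0.262 0.274] [0.562 0.277 0.281]
```

View pics/crop.png

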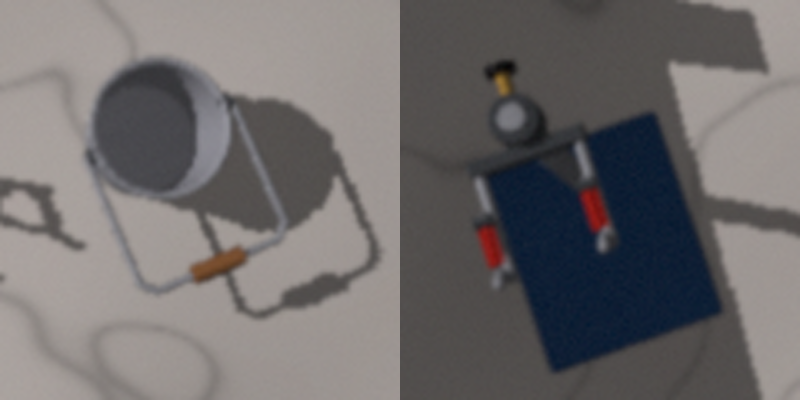

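Request:
{"name": "carry_out", "arguments": {"commands": [0,27.9,-78.7,-3,0,0,-0.858,0,27.9,-78.7,-3,0,0,-0.858,0,27.9,-78.7,-3,0,0,-0.858,0,27.9,-78.7,-3,0,0,-0.858,0,27.9,-78.7,-3,0,0,-0.858,0,27.9,-78.7,-3,0,0,-0.858,0,27.9,-78.7,-3,0,0,-0.858,0,27.9,-78.7,-3,0,0,-0.858,0,27.9,-78.7,-3,0,0,-0.858,0,27.9,-78.7,-3,0,0,-0.858,0,27.9,-78.7,-3,0,0,-0.858,0,27.9,-78.7,-3,0,0,-0.858], "force": 30}}

```text
time_s: 1.9
ee_pos: [0.3468, 0.0468, 0.1879]
eef_rot: [3.141, -0.001, 0.38]
force: [1.2, 1.1, -0.1]
grip_width: 0.0465
```

```bash
python3 - <<'E'
from h import *
# stand post axis & seat estimate
c,s=np.cos(np.radians(20)),np.sin(np.radians(20)); M=np.array([[c,s],[-s,c]])
for n in('top','scene'):
    d=np.load(n+'0.npy'); P=world(n,d,d>0); q=(P[:,:2]-[.5625,.2348])@M.T
    for lo,hi in((.03,.15),(.15,.22),(.225,.245),(.245,.262),(.262,.3)):
        m=(P[:,2]>lo)&(P[:,2]<hi)&(abs(q[:,0]-.05)<.12)&(abs(q[:,1])<.08)
        a=q[m]; p=a[(abs(a[:,1])<.02)&(a[:,0]>.04)]
        print(n,lo,m.sum(),len(p),np.percentile(p,[2,50,98],axis=0).round(4).tolist() if len(p) else '', 'hooks x',np.percentile(a[abs(abs(a[:,1])-.036)<.01,0],[2,50,98]).round(4) if (abs(abs(a[:,1])-.036)<.01).sum()>5 else '')
    m=(P[:,2]>.003)&(P[:,2]<.03)&(abs(q[:,0]-.05)<.15)&(abs(q[:,1])<.1); print('foot',np.percentile(q[m],[1,99],axis=0).round(4))
print(ctrl.get_obs()['ee_pos'])
E
```

```text
top 0.03 75 75 [[0.0728, -0.0091], [0.0753, -0.0031], [0.0831, 0.0087]] hooks x 
top 0.15 7 7 [[0.0736, -0.0087], [0.0741, -0.0002], [0.0804, 0.0048]] hooks x 
top 0.225 129 49 [[0.0544, -0.0183], [0.0758, -0.0063], [0.1206, 0.0168]] hooks x [-0.009   0.0382  0.0601]
top 0.245 525 332 [[0.0551, -0.0172], [0.0782, -0.0011], [0.1235, 0.0168]] hooks x [-0.0209  0.0469  0.0662]
top 0.262 244 11 [[0.0751, -0.0064], [0.0801, -0.0013], [0.091, 0.0064]] hooks x [-0.0288  0.      0.0213]
foot [[-0.0904 -0.0949]
 [ 0.1919  0.0943]]
scene 0.03 210 210 [[0.0804, -0.0087], [0.0916, 0.0032], [0.0949, 0.009]] hooks x 
scene 0.15 121 121 [[0.0812, -0.0072], [0.0925, 0.0045], [0.0955, 0.0098]] hooks x 
scene 0.225 371 154 [[0.0585, -0.0134], [0.1008, 0.0048], [0.1271, 0.018]] hooks x [-0.0137  0.0381  0.0697]
scene 0.245 442 280 [[0.0589, -0.0171], [0.0885, 0.0014], [0.1265, 0.017]] hooks x [-0.018   0.0239  0.069 ]
scene 0.262 252 0  hooks x [-0.0266  0.0012  0.0252]
foot [[-0.0567 -0.0737]
 [ 0.1298  0.0753]]
[0.34679941 0.04680634 0.18785099]
```

Request:
{"name": "carry_out", "arguments": {"commands": [0,11.2,-31.4,-3,0,0,0,0,11.2,-31.4,-3,0,0,0,0,11.2,-31.4,-3,0,0,0,0,11.2,-31.4,-3,0,0,0,0,11.2,-31.4,-3,0,0,0,0,11.2,-31.4,-3,0,0,0,0,11.2,-31.4,-3,0,0,0,0,11.2,-31.4,-3,0,0,0,0,11.2,-31.4,-5,0,0,0,0,11.2,-31.4,-7,0,0,0,0,11.2,-31.4,-7,0,0,0,0,11.2,-31.4,-7,0,0,0]}}

```text
time_s: 2.9
ee_pos: [0.4585, -0.2669, 0.1176]
eef_rot: [-3.141, -0.0, 0.38]
force: [0.2, -0.2, 0.6]
grip_width: 0.0471
```

```bash
python3 - <<'E'
from h import *
ims=[]
for n in('top','scene'):
    im,d=viewer.camera(n); o=ctrl.get_obs()['ee_pos']; u,v=proj(n,[.48,-.25,.1])[0].astype(int)
    for X,c in(([.4585,-.267,.078],(0,255,0)),([.5645,-.2243,.085],(255,0,0)),(o,(255,0,255))):
        p=proj(n,X)[0]; cv2.circle(im,tuple(p.round().astype(int)),1,c,-1)
    ims.append(cv2.resize(im[v-60:v+60,u-60:u+60],(400,400),interpolation=2))
print(o); cv2.imwrite('pics/pre.png',np.hstack(ims))
E
```

```text
[ 0.45926496 -0.26716039  0.11923389]
```

View pics/pre.png

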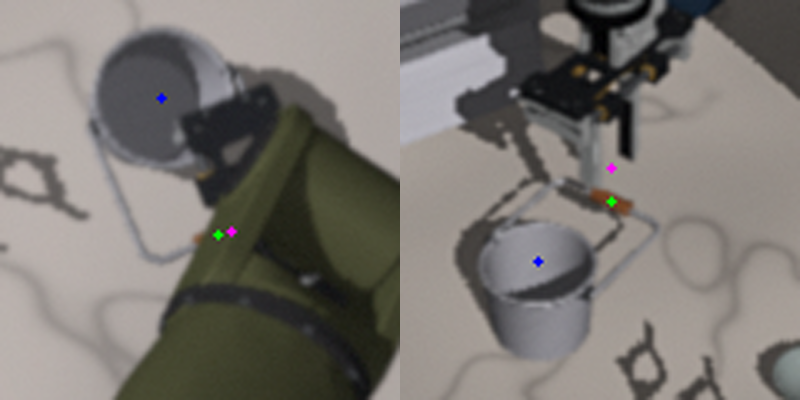

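The scene view shows the fingers (595,160 and 628,130) straddling the sleeve (612,201), so the alignment is good. I'll descend and close.

Request:
{"name": "carry_out", "arguments": {"commands": [0,0,0,-2,0,0,0,0,0,0,-4,0,0,0,0,0,0,-5.9,0,0,0,0,0,0,-5.9,0,0,0,0,0,0,-5.9,0,0,0,1,0,0,-5.9,0,0,0,1,0,0,-5.9,0,0,0,1,0,0,-5.9,0,0,0,1,0,0,-5.9,0,0,0,1,0,0,-5.9,0,0,0], "force": 30}}

```text
time_s: 3.83
ee_pos: [0.4592, -0.2673, 0.0607]
eef_rot: [3.139, -0.002, 0.381]
force: [-2.4, -0.5, 0.7]
grip_width: 0.0172
```

Request:
{"name": "carry_out", "arguments": {"commands": [1,0.04,0.02,1.0,0,0,0,1,0.16,0.06,2.0,0,0,0,1,0.36,0.15,2.98,0,0,0,1,0.64,0.26,3.93,0,0,0,1,1.0,0.4,4.86,0,0,0,1,1.43,0.57,5.75,0,0,0,1,1.43,0.57,5.75,0,0,0]}}

```text
time_s: 4.42
ee_pos: [0.4749, -0.2617, 0.1204]
eef_rot: [3.137, -0.004, 0.381]
force: [-3.0, -0.7, 1.7]
grip_width: 0.0153
```

Request:
{"name": "carry_out", "arguments": {"commands": [1,0.39,0.15,0.93,0,0,0,1,0.96,0.38,1.74,0,0,0,1,1.6,0.64,2.49,0,0,0,1,2.29,0.92,3.17,0,0,0,1,3.04,1.22,3.79,0,0,0,1,3.84,1.53,4.34,0,0,0,1,3.84,1.53,4.34,0,0,0]}}

```text
time_s: 5.0
ee_pos: [0.5149, -0.2459, 0.165]
eef_rot: [3.136, -0.005, 0.382]
force: [-4.1, 0.7, 6.5]
grip_width: 0.0151
```

```bash
python3 - <<'E'
from h import *
from scipy.optimize import least_squares
n='scene'; im,d=viewer.camera(n); o=ctrl.get_obs(); print(o['ee_pos'],o['force'])
Q=world(n,d,d>0)
rim=Q[(Q[:,2]>.078)&(Q[:,2]<.095)&(np.hypot(Q[:,0]-.565,Q[:,1]+.225)<.066)]
f=least_squares(lambda p:np.hypot(rim[:,0]-p[0],rim[:,1]-p[1])-.0535,[.565,-.225],loss='soft_l1',f_scale=.002)
print('rim',len(rim),f.x.round(4),rim[:,2].mean(),rim[:,2].max())
u,v=proj(n,[.52,-.25,.12])[0].astype(int); cv2.imwrite('pics/arc.png',cv2.resize(im[v-60:v+60,u-60:u+60],(500,500),interpolation=2))
E
```

```text
[ 0.51405031 -0.24623893  0.16451964] [-2.95689451 -0.50025891  6.11385125]
rim 201 [ 0.5631 -0.2265] 0.08280768323553878 0.09313877453770993
```

View pics/arc.png

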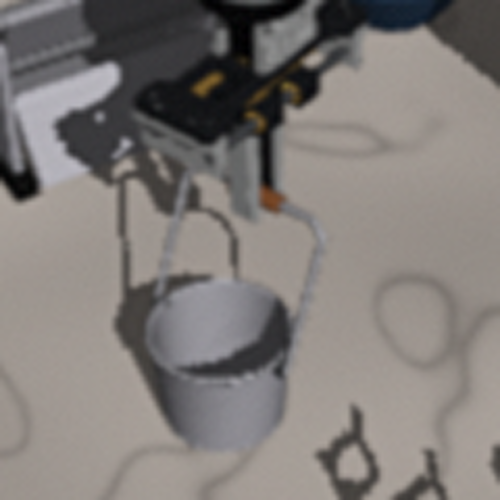

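Request:
{"name": "carry_out", "arguments": {"commands": [1,-0.06,-0.03,0.1,0,0,0,1,-0.06,-0.03,0.1,0,0,0]}}

```text
time_s: 5.22
ee_pos: [0.5132, -0.2466, 0.1653]
eef_rot: [3.136, -0.004, 0.382]
force: [-1.2, -0.3, 0.1]
grip_width: 0.015
```

Request:
{"name": "carry_out", "arguments": {"commands": [1,0.78,0.31,0.38,0,0,0,1,1.55,0.62,0.7,0,0,0,1,1.55,0.62,0.7,0,0,0]}}

```text
time_s: 5.47
ee_pos: [0.5301, -0.2399, 0.1729]
eef_rot: [3.136, -0.005, 0.383]
force: [-1.4, -0.1, 3.8]
grip_width: 0.0152
```

Request:
{"name": "carry_out", "arguments": {"commands": [1,0.82,0.33,0.3,0,0,0,1,1.6,0.64,0.47,0,0,0,1,1.6,0.64,0.47,0,0,0]}}

```text
time_s: 5.72
ee_pos: [0.5472, -0.2329, 0.1775]
eef_rot: [3.136, -0.005, 0.384]
force: [-0.3, 0.3, -3.6]
grip_width: 0.015
```

```bash
python3 - <<'E'
from h import *
from scipy.optimize import least_squares
o=ctrl.get_obs(); print(o['ee_pos'],o['force'])
for n in('top','scene'):
    im,d=viewer.camera(n); Q=world(n,d,d>0)
    rim=Q[(Q[:,2]>.078)&(Q[:,2]<.092)&(np.hypot(Q[:,0]-.565,Q[:,1]+.225)<.062)]
    f=least_squares(lambda p:np.hypot(rim[:,0]-p[0],rim[:,1]-p[1])-.0538,[.565,-.225],loss='soft_l1',f_scale=.002)
    print(n,len(rim),f.x.round(4))
u,v=proj(n,[.54,-.24,.12])[0].astype(int); cv2.imwrite('pics/up.png',cv2.resize(im[v-60:v+60,u-60:u+60],(500,500),interpolation=2))
E
```

```text
[ 0.54717355 -0.23285015  0.17752437] [-0.34146027  0.34230056 -3.56737431]
top 93 [ 0.5446 -0.2342]
scene 103 [ 0.5445 -0.2339]
```

View pics/up.png

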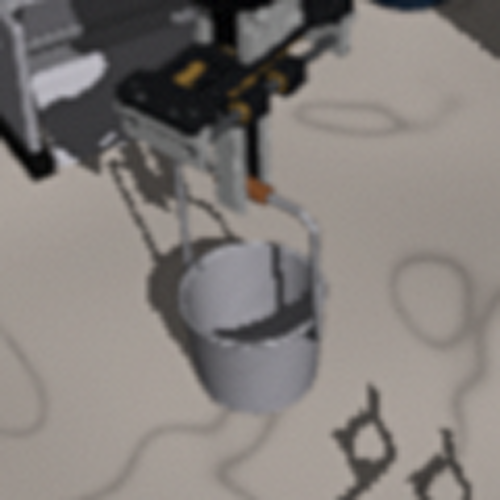

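The pail slid under the grip and is now hanging, with Fz −3.6 N (about its weight). I'll lower it gently until it stands on the slab again with the bail upright.

Request:
{"name": "carry_out", "arguments": {"commands": [1,0,0,0,0,0,0,1,0,0,0,0,0,0,1,0,0,-0.05,0,0,0,1,0,0,-0.1,0,0,0,1,0,0,-0.1,0,0,0]}}

```text
time_s: 6.23
ee_pos: [0.546, -0.2334, 0.1761]
eef_rot: [3.136, -0.004, 0.383]
force: [-0.4, 0.5, -3.5]
grip_width: 0.0151
```

Request:
{"name": "carry_out", "arguments": {"commands": [1,0,0,-0.05,0,0,0,1,0,0,-0.1,0,0,0,1,0,0,-0.1,0,0,0]}}

```text
time_s: 6.48
ee_pos: [0.5463, -0.2336, 0.1758]
eef_rot: [3.135, -0.005, 0.383]
force: [0.4, 0.3, 2.3]
grip_width: 0.0147
```

```bash
python3 - <<'E'
from h import *
from scipy.optimize import least_squares
o=ctrl.get_obs(); print(o['ee_pos'],o['force'])
im,d=viewer.camera('scene'); Q=world('scene',d,d>0)
A=Q[(np.hypot(Q[:,0]-.545,Q[:,1]+.234)<.057)&(Q[:,2]<.1)&(Q[:,2]>.004)]
# rim plane: highest points by azimuth, and outer wall circle by height
rim=A[A[:,2]>.07]; az=np.arctan2(rim[:,1]+.234,rim[:,0]-.545)
for a in np.arange(-3.14,3.14,.785):
    m=(az>a)&(az<a+.785)&(np.hypot(rim[:,0]-.545,rim[:,1]+.234)>.046); print(round(a,2),m.sum(),np.percentile(rim[m,2],90).round(4) if m.sum() else '')
for lo in (.01,.03,.05,.07):
    w=A[(A[:,2]>lo)&(A[:,2]<lo+.02)&(np.hypot(A[:,0]-.545,A[:,1]+.234)>.04)]
    f=least_squares(lambda p:np.hypot(w[:,0]-p[0],w[:,1]-p[1])-(.047+.007*(lo+.01)/.085),[.545,-.234],loss='soft_l1',f_scale=.002)
    print(lo,len(w),f.x.round(4))
E
```

```text
[ 0.54631306 -0.23364918  0.17583498] [0.44040351 0.28754205 2.34350554]
-3.14 37 0.0855
-2.36 52 0.0847
-1.57 41 0.0833
-0.78 16 0.0859
0.0 24 0.0842
0.79 38 0.0839
1.57 23 0.0845
2.36 10 0.0849
0.01 212 [ 0.5483 -0.2334]
0.03 263 [ 0.5481 -0.233 ]
0.05 274 [ 0.5481 -0.2334]
0.07 248 [ 0.548  -0.2329]
```

The pail now stands level (Fz +2.3 N), centred at (0.548, −0.233), with the grip over the hinge, so the bail is upright at about 89°. Next I lift it.

Request:
{"name": "carry_out", "arguments": {"commands": [1,0.05,0,0.1,0,0,0,1,0.1,0,0.2,0,0,0,1,0.1,0,0.4,0,0,0,1,0.1,0,0.8,0,0,0,1,0.1,0,1.5,0,0,0,1,0.1,0,2.5,0,0,0,1,0.1,0,3.8,0,0,0,1,0.1,0,5.3,0,0,0,1,0.1,0,7,0,0,0,1,0.1,0,8.7,0,0,0,1,0.1,0,10.2,0,0,0,1,0.1,0,11.4,0,0,0]}}

```text
time_s: 7.53
ee_pos: [0.5474, -0.2337, 0.2923]
eef_rot: [3.133, -0.006, 0.383]
force: [-0.4, 0.5, -4.7]
grip_width: 0.0152
```

```bash
python3 - <<'E'
from h import *
o=ctrl.get_obs(); print(o['ee_pos'],o['force'])
c,s=np.cos(np.radians(20)),np.sin(np.radians(20)); M=np.array([[c,s],[-s,c]])
for n in('top','scene'):
    im,d=viewer.camera(n); P=world(n,d,d>0); C=im[d>0].astype(int); q=(P[:,:2]-[.5592,.2336])@M.T
    m=(P[:,2]>.2)&(abs(abs(q[:,1])-.036)<.012)&(abs(q[:,0])<.08)
    red=m&(C[:,2]>C[:,1]*2)&(C[:,2]>90)
    for sg in(1,-1):
        k=m&(q[:,1]*sg>0)&~red; r=red&(q[:,1]*sg>0)
        print(n,sg,'red',r.sum(),np.c_[q[r],P[r,2:]].min(0).round(3),np.median(np.c_[q[r],P[r,2:]],0).round(4),np.c_[q[r],P[r,2:]].max(0).round(3))
        t=k&(q[:,0]<-.008); print(' front',np.c_[q[t],P[t,2:]].round(3)[np.argsort(q[t,0])][::3].tolist())
    if n=='scene': u,v=proj(n,[.57,.235,.25])[0].astype(int); cv2.imwrite('pics/stand.png',cv2.resize(im[v-40:v+40,u-40:u+40],(500,500),interpolation=2))
E
```

```text
[ 0.54739397 -0.23366782  0.29231128] [-0.42386227  0.48339431 -4.7449113 ]
top 1 red 59 [-0.009  0.03   0.275] [0.0038 0.0353 0.281 ] [0.018 0.041 0.285]
 front [[-0.026, 0.036, 0.291], [-0.024, 0.035, 0.292], [-0.023, 0.032, 0.292], [-0.021, 0.031, 0.292], [-0.019, 0.036, 0.29], [-0.018, 0.036, 0.261], [-0.018, 0.035, 0.255], [-0.017, 0.033, 0.262], [-0.016, 0.031, 0.249], [-0.015, 0.031, 0.257], [-0.014, 0.036, 0.283], [-0.013, 0.032, 0.28], [-0.011, 0.037, 0.277]]
top -1 red 62 [-0.01  -0.042  0.277] [ 0.0038 -0.0361  0.2809] [ 0.016 -0.031  0.285]
 front [[-0.026, -0.038, 0.292], [-0.024, -0.038, 0.292], [-0.022, -0.039, 0.293], [-0.02, -0.035, 0.292], [-0.018, -0.036, 0.257], [-0.017, -0.037, 0.25], [-0.016, -0.039, 0.283], [-0.015, -0.037, 0.282], [-0.013, -0.039, 0.277], [-0.01, -0.039, 0.247], [-0.008, -0.038, 0.25]]
scene 1 red 44 [-0.008  0.031  0.275] [0.0037 0.0363 0.2784] [0.017 0.042 0.281]
 front [[-0.026, 0.038, 0.291], [-0.023, 0.037, 0.292], [-0.022, 0.039, 0.285], [-0.02, 0.041, 0.291], [-0.019, 0.037, 0.289], [-0.018, 0.036, 0.282], [-0.017, 0.04, 0.279], [-0.016, 0.038, 0.279], [-0.016, 0.04, 0.273], [-0.015, 0.04, 0.245], [-0.014, 0.035, 0.275], [-0.014, 0.04, 0.25], [-0.013, 0.04, 0.262], [-0.013, 0.036, 0.274], [-0.012, 0.037, 0.257], [-0.011, 0.04, 0.257], [-0.01, 0.038, 0.245], [-0.009, 0.037, 0.253], [-0.009, 0.04, 0.278]]
scene -1 red 40 [-0.01  -0.042  0.274] [ 0.0027 -0.0356  0.2779] [ 0.019 -0.03   0.283]
 front [[-0.026, -0.037, 0.29], [-0.023, -0.032, 0.29], [-0.021, -0.034, 0.29], [-0.02, -0.039, 0.291], [-0.02, -0.036, 0.293], [-0.018, -0.039, 0.282], [-0.017, -0.038, 0.28], [-0.016, -0.032, 0.279], [-0.015, -0.032, 0.266], [-0.014, -0.034, 0.286], [-0.014, -0.036, 0.278], [-0.013, -0.037, 0.275], [-0.012, -0.032, 0.279], [-0.012, -0.034, 0.277], [-0.011, -0.034, 0.254], [-0.011, -0.036, 0.252], [-0.01, -0.034, 0.243], [-0.01, -0.037, 0.245], [-0.009, -0.037, 0.25]]
```

View pics/stand.png

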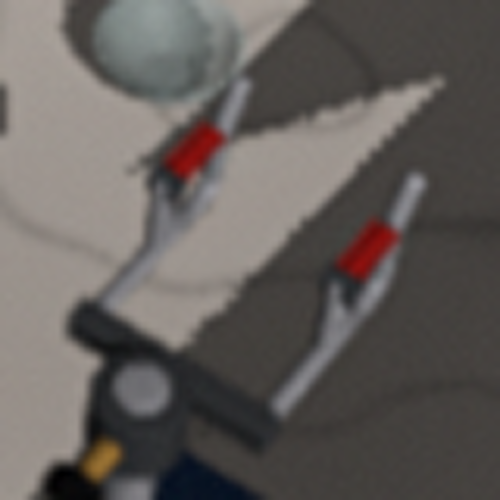

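The hooks' vertical prongs (inner face x≈−10 mm) and tips (z≈0.292) agree with my stand frame, and the seat comes out at about z 0.246. Now I carry the pail over.

Request:
{"name": "carry_out", "arguments": {"commands": [1,-0.03,0.14,0.1,0,0,0,1,-0.12,0.54,0.2,0,0,-0.003,1,-0.26,1.2,0.3,0.001,0.002,-0.006,1,-0.45,2.08,0.4,0.002,0.003,-0.009,1,-0.69,3.18,0.5,0.003,0.004,-0.012,1,-0.97,4.46,0.6,0.004,0.005,-0.016,1,-1.28,5.92,0.7,0.005,0.006,-0.02,1,-1.63,7.52,0.8,0.006,0.007,-0.025,1,-2.01,9.27,0.9,0.006,0.008,-0.03,1,-2.41,11.12,0.9,0.006,0.009,-0.034,1,-2.83,13.07,0.9,0.006,0.009,-0.034,1,-3.27,15.1,0.9,0.006,0.009,-0.034]}}

```text
time_s: 8.63
ee_pos: [0.5144, -0.081, 0.3019]
eef_rot: [3.141, -0.002, 0.349]
force: [0.7, -0.1, -2.8]
grip_width: 0.015
```

Request:
{"name": "carry_out", "arguments": {"commands": [1,-0.45,2.08,0,0,0,0,1,-0.91,4.21,0,0,0,0,1,-1.38,6.35,0,0,0,0,1,-1.84,8.48,0,0,0,0,1,-2.3,10.6,0,0,0,0,1,-2.76,12.7,0,0,0,0,1,-3.2,14.7,0,0,0,0,1,-3.62,16.7,0,0,0,0,1,-4.02,18.5,0,0,0,0,1,-4.4,20.3,0,0,0,0,1,-4.75,21.9,0,0,0,0,1,-5.06,23.3,0,0,0,0]}}

```text
time_s: 9.63
ee_pos: [0.4626, 0.1537, 0.302]
eef_rot: [3.141, -0.002, 0.35]
force: [0.1, 0.3, -3.5]
grip_width: 0.0151
```

Request:
{"name": "carry_out", "arguments": {"commands": [1,-0.3,1.25,0,0,0,0,1,-0.5,2.3,0,0,0,0,1,-0.7,3.2,0,0,0,0,1,-0.85,3.8,0,0,0,0,1,-0.9,4.1,0,0,0,0,1,-0.9,4.2,0,0,0,0,1,-0.9,4.2,0,0,0,0,1,-0.9,4.2,0,0,0,0,1,-0.9,4.2,0,0,0,0,1,-0.9,4.2,0,0,0,0]}}

```text
time_s: 10.47
ee_pos: [0.4537, 0.1954, 0.302]
eef_rot: [3.141, -0.002, 0.349]
force: [-0.4, -0.5, -3.5]
grip_width: 0.0151
```

Request:
{"name": "carry_out", "arguments": {"commands": [1,0.21,0.08,0,0,0,0,1,0.77,0.28,0,0,0,0,1,1.62,0.59,0,0,0,0,1,2.68,0.97,0,0,0,0,1,3.9,1.41,0,0,0,0,1,5.18,1.88,0,0,0,0,1,6.46,2.34,0,0,0,0,1,7.68,2.78,0,0,0,0,1,8.74,3.17,0,0,0,0,1,9.6,3.47,0,0,0,0,1,10.15,3.68,0,0,0,0,1,10.36,3.75,0,0,0,0]}}

```text
time_s: 11.47
ee_pos: [0.5582, 0.2331, 0.3012]
eef_rot: [3.141, -0.001, 0.349]
force: [0.5, -0.1, -4.2]
grip_width: 0.015
```

Request:
{"name": "carry_out", "arguments": {"commands": [1,0.05,0.05,0,0,0,0,1,0.05,0.05,0,0,0,0,1,0.05,0.05,0,0,0,0,1,0.05,0.05,0,0,0,0,1,0.05,0.05,0,0,0,0,1,0.05,0.05,0,0,0,0]}}

```text
time_s: 11.97
ee_pos: [0.5585, 0.2336, 0.3015]
eef_rot: [3.141, -0.001, 0.349]
force: [-0.7, -0.6, -2.7]
grip_width: 0.0151
```

```bash
python3 - <<'E'
from h import *
o=ctrl.get_obs(); print(o['ee_pos'],o['eef_rot'],o['force'])
c,s=np.cos(np.radians(20)),np.sin(np.radians(20)); M=np.array([[c,s],[-s,c]])
print('TCP in stand',(o['ee_pos'][:2]-[.5592,.2336])@M.T)
ims=[]
for n in('top','scene'):
    im,d=viewer.camera(n); P=world(n,d,d>0); q=(P[:,:2]-[.5592,.2336])@M.T
    m=(P[:,2]>.308)&(P[:,2]<.332)&(abs(abs(q[:,1])-.04)<.014)&(abs(q[:,0])<.02)
    for sg in(1,-1):
        k=m&(q[:,1]*sg>0); print(n,sg,k.sum(),np.median(np.c_[q[k],P[k,2:]],0).round(4))
    u,v=proj(n,[.557,.233,.27])[0].astype(int); ims.append(cv2.resize(im[max(v-50,0):v+50,u-50:u+50],(400,400),interpolation=2))
cv2.imwrite('pics/over.png',np.hstack(ims))
E
```

```text
[0.55854755 0.23363587 0.30147592] [ 3.14078458e+00 -1.47370425e-03  3.49396152e-01] [-0.66097761 -0.61814347 -2.65214763]
TCP in stand [-0.00060084  0.00025686]
top 1 0 [nan nan nan]
top -1 40 [ 0.0009 -0.0398  0.3211]
scene 1 37 [0.0018 0.0402 0.3181]
scene -1 0 [nan nan nan]
  return _methods._mean(a, axis=axis, dtype=dtype,
  ret = um.true_divide(
```

View pics/over.png

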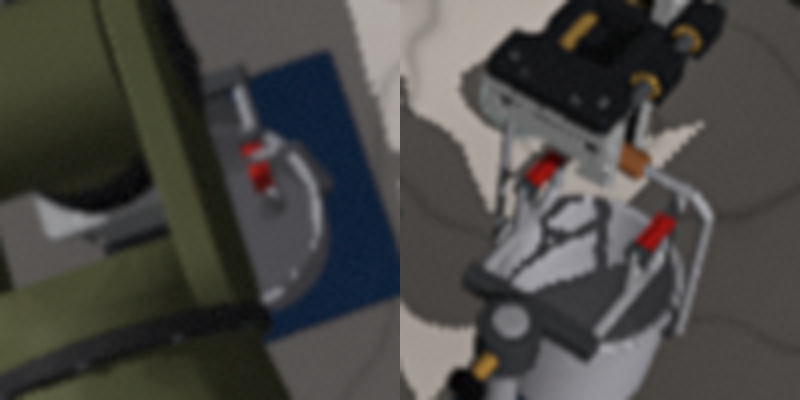

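The pictures show the bar over both red keepers, at (650,160) and (545,170) in the scene crop, and slightly towards +x. I'll shift it −2 mm in x and lower to just above the keepers.

Request:
{"name": "carry_out", "arguments": {"commands": [1,-0.1,-0.05,-0.2,0,0,0,1,-0.19,-0.08,-0.5,0,0,0,1,-0.19,-0.08,-1,0,0,0,1,-0.19,-0.08,-1.6,0,0,0,1,-0.19,-0.08,-2.2,0,0,0,1,-0.19,-0.08,-2.7,0,0,0,1,-0.19,-0.08,-3,0,0,0,1,-0.19,-0.08,-3.1,0,0,0,1,-0.19,-0.08,-3.1,0,0,0,1,-0.19,-0.08,-3.1,0,0,0]}}

```text
time_s: 12.9
ee_pos: [0.5568, 0.2329, 0.2706]
eef_rot: [3.141, -0.002, 0.349]
force: [-0.2, 0.0, -4.3]
grip_width: 0.0151
```

Request:
{"name": "carry_out", "arguments": {"commands": [1,0,0,-0.2,0,0,0,1,0,0,-0.4,0,0,0,1,0,0,-0.6,0,0,0,1,0,0,-0.8,0,0,0,1,0,0,-1.0,0,0,0,1,0,0,-1.2,0,0,0,1,0,0,-1.2,0,0,0]}}

```text
time_s: 13.48
ee_pos: [0.557, 0.2329, 0.2588]
eef_rot: [3.141, -0.003, 0.349]
force: [-0.0, -0.1, 3.1]
grip_width: 0.0151
```

Request:
{"name": "carry_out", "arguments": {"commands": [1,0,0,-0.2,0,0,0,1,0,0,-0.4,0,0,0,1,0,0,-0.6,0,0,0,1,0,0,-0.8,0,0,0,1,0,0,-1.0,0,0,0,1,0,0,-1.2,0,0,0,1,0,0,-1.2,0,0,0]}}

```text
time_s: 14.07
ee_pos: [0.5566, 0.2328, 0.2467]
eef_rot: [3.141, -0.002, 0.349]
force: [-4.7, -2.6, 4.1]
grip_width: 0.015
```

Request:
{"name": "carry_out", "arguments": {"commands": [1,0,0,-0.1,0,0,0,1,0,0,-0.2,0,0,0,1,0,0,-0.3,0,0,0,1,0,0,-0.4,0,0,0,1,0,0,-0.5,0,0,0,1,0,0,-0.6,0,0,0,1,0,0,-0.7,0,0,0,1,0,0,-0.7,0,0,0]}}

```text
time_s: 14.73
ee_pos: [0.5558, 0.2325, 0.2387]
eef_rot: [3.141, 0.001, 0.349]
force: [-8.5, -3.2, -0.3]
grip_width: 0.0153
```

Request:
{"name": "carry_out", "arguments": {"commands": [1,0,0,-0.1,0,0,0,1,0,0,-0.2,0,0,0,1,0,0,-0.3,0,0,0,1,0,0,-0.3,0,0,0]}}

```text
time_s: 15.07
ee_pos: [0.5558, 0.2325, 0.2349]
eef_rot: [3.141, 0.002, 0.349]
force: [-0.7, -0.4, -3.9]
grip_width: 0.0149
```

The forces have fallen back to the pail's weight, so the keepers seem to have been passed. I'll lower to the floor in small steps by feel.

Request:
{"name": "carry_out", "arguments": {"commands": [1,0,0,-0.05,0,0,0,1,0,0,-0.1,0,0,0,1,0,0,-0.15,0,0,0,1,0,0,-0.15,0,0,0]}}

```text
time_s: 15.4
ee_pos: [0.5558, 0.2325, 0.2333]
eef_rot: [3.141, 0.002, 0.349]
force: [0.1, 0.1, -4.2]
grip_width: 0.0152
```

Request:
{"name": "carry_out", "arguments": {"commands": [1,0,0,-0.05,0,0,0,1,0,0,-0.1,0,0,0,1,0,0,-0.1,0,0,0]}}

```text
time_s: 15.65
ee_pos: [0.5558, 0.2325, 0.2322]
eef_rot: [3.141, 0.002, 0.349]
force: [0.6, 0.2, -4.7]
grip_width: 0.0148
```

Request:
{"name": "carry_out", "arguments": {"commands": [1,0,0,-0.05,0,0,0,1,0,0,-0.1,0,0,0,1,0,0,-0.1,0,0,0]}}

```text
time_s: 15.9
ee_pos: [0.5558, 0.2325, 0.2311]
eef_rot: [3.141, 0.002, 0.349]
force: [-0.7, -0.0, -4.2]
grip_width: 0.0151
```

Request:
{"name": "carry_out", "arguments": {"commands": [1,0,0,-0.05,0,0,0,1,0,0,-0.1,0,0,0,1,0,0,-0.1,0,0,0]}}

```text
time_s: 16.15
ee_pos: [0.5558, 0.2325, 0.2307]
eef_rot: [3.141, 0.002, 0.349]
force: [-2.3, -1.6, 3.4]
grip_width: 0.0151
```

Contact: Fz +3.4 N at TCP z 0.2307, about 5 mm below where the keepers let go, as expected. I'll check the keepers before releasing.

```bash
cat > chk.py <<'E'
from h import *
import sys
o=ctrl.get_obs(); print(o['time_s'],o['ee_pos'],o['force'])
c,s=np.cos(np.radians(20)),np.sin(np.radians(20)); M=np.array([[c,s],[-s,c]])
ims=[]
for n in('top','scene'):
    im,d=viewer.camera(n); P=world(n,d,d>0); C=im[d>0].astype(int); q=(P[:,:2]-[.5592,.2336])@M.T
    red=(C[:,2]>C[:,1]*2)&(C[:,2]>90)&(P[:,2]>.2)&(abs(q[:,0])<.05)&(abs(abs(q[:,1])-.036)<.012)
    bar=(P[:,2]>.235)&(P[:,2]<.262)&(abs(abs(q[:,1])-.047)<.005)&(abs(q[:,0])<.02)
    for sg in(1,-1):
        for nm,m in(('red',red),('bar',bar)):
            k=m&(q[:,1]*sg>0)
            if k.sum(): print(n,sg,nm,k.sum(),np.median(np.c_[q[k],P[k,2:]],0).round(4),P[k,2].min().round(4),P[k,2].max().round(4))
    u,v=proj(n,[.557,.233,.24])[0].astype(int); ims.append(cv2.resize(im[max(v-50,0):v+50,u-50:u+50],(400,400),interpolation=2))
cv2.imwrite(sys.argv[1],np.hstack(ims))
E
python3 chk.py pics/seat.png
```

```text
16.15 [0.55584669 0.23254368 0.23070154] [-2.29570676 -1.64717421  3.3687423 ]
top -1 red 23 [ 0.0094 -0.0344  0.2801] 0.2767 0.2849
top -1 bar 13 [-0.0029 -0.0463  0.2503] 0.2472 0.2548
scene 1 red 46 [0.0036 0.0366 0.2773] 0.2755 0.2809
scene 1 bar 12 [-0.0004  0.0472  0.248 ] 0.2451 0.2499
```

View pics/seat.png

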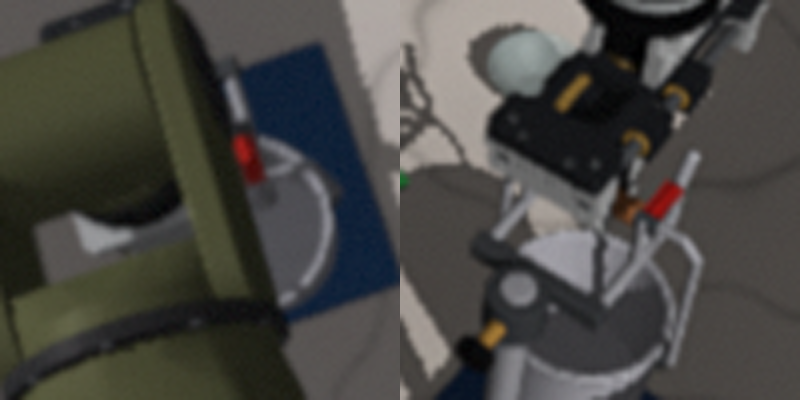

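Both red keepers read shut (z≈0.277 and 0.280, as before), with the bar beneath them (top of wire ≈0.248–0.250). I'll ease the grip and then release.

Request:
{"name": "carry_out", "arguments": {"commands": [1,0,0,0,0,0,0,1,0,0,0,0,0,0,1,0,0,0,0,0,0], "force": 4}}

```text
time_s: 16.5
ee_pos: [0.556, 0.2326, 0.2307]
eef_rot: [3.141, 0.001, 0.349]
force: [1.4, 0.0, -0.5]
grip_width: 0.016
```

Request:
{"name": "carry_out", "arguments": {"commands": [0.6,0,0,0,0,0,0,0.5,0,0,0,0,0,0,0.4,0,0,0,0,0,0,0.3,0,0,0,0,0,0,0.3,0,0,0,0,0,0,0.3,0,0,0,0,0,0]}}

```text
time_s: 17.0
ee_pos: [0.556, 0.2326, 0.2307]
eef_rot: [3.141, 0.001, 0.349]
force: [-0.3, 0.7, -0.1]
grip_width: 0.0332
```

Request:
{"name": "carry_out", "arguments": {"commands": [0.3,0,0,0.5,0,0,0,0.3,0,0,1.2,0,0,0,0.3,0,0,2,0,0,0,0.3,0,0,3,0,0,0,0.3,0,0,4,0,0,0,0.3,0,0,5.5,0,0,0,0.3,0,0,7,0,0,0,0.3,0,0,9,0,0,0,0.3,0,0,11,0,0,0,0.3,0,0,13,0,0,0]}}

```text
time_s: 17.83
ee_pos: [0.5558, 0.2325, 0.3627]
eef_rot: [3.141, 0.0, 0.349]
force: [-0.0, 0.3, -0.6]
grip_width: 0.033
```

Request:
{"name": "carry_out", "arguments": {"commands": [0.3,-2,-1,0.5,0,0,0,0.3,-5,-4,0.5,0,0,0,0.3,-8,-8,0.5,0,0,0,0.3,-12,-12,0.5,0,0,0,0.3,-15,-15,0.5,0,0,0,0.3,-17,-18,0.5,0,0,0,0.3,-17,-20,0.5,0,0,0,0.3,-17,-20,0.5,0,0,0,0.3,-17,-20,0.5,0,0,0]}}

```text
time_s: 18.58
ee_pos: [0.3855, 0.0315, 0.3691]
eef_rot: [3.14, -0.002, 0.346]
force: [0.9, 0.4, -0.1]
grip_width: 0.0329
```

```bash
python3 chk.py pics/end.png
```

```text
18.5833 [0.38549487 0.03148492 0.36914854] [ 0.89624899  0.38315508 -0.05964359]
top 1 red 59 [0.0044 0.0356 0.2805] 0.2775 0.2854
top 1 bar 9 [-0.0037  0.0488  0.2508] 0.2501 0.2545
top -1 red 61 [ 0.0039 -0.0359  0.2807] 0.2775 0.284
top -1 bar 11 [-0.0023 -0.0466  0.2515] 0.249 0.2543
scene 1 red 45 [0.003  0.0367 0.2778] 0.2747 0.2802
scene 1 bar 12 [0.0003 0.0467 0.2476] 0.2448 0.2505
scene -1 red 38 [ 0.0039 -0.035   0.278 ] 0.2744 0.2823
```

View pics/end.png

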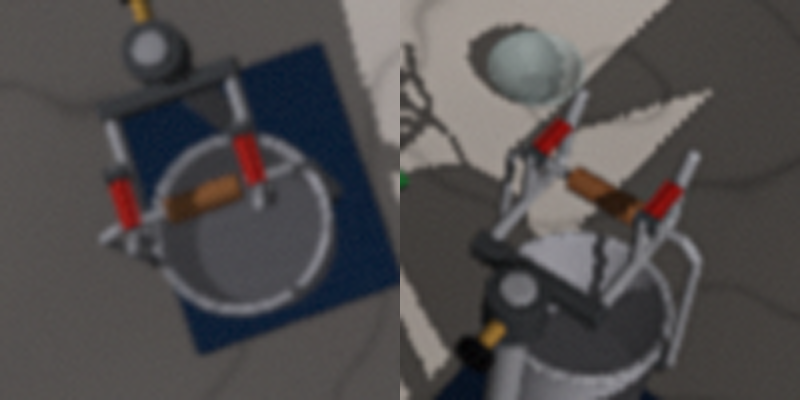

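Both keepers are shut above the bar, which is level in both hooks. I'll let it settle, then check for swing and the bystanders.

Request:
{"name": "carry_out", "arguments": {"commands": [0.3,0,0,0,0,0,0,0.3,0,0,0,0,0,0,0.3,0,0,0,0,0,0,0.3,0,0,0,0,0,0,0.3,0,0,0,0,0,0,0.3,0,0,0,0,0,0,0.3,0,0,0,0,0,0,0.3,0,0,0,0,0,0,0.3,0,0,0,0,0,0,0.3,0,0,0,0,0,0,0.3,0,0,0,0,0,0,0.3,0,0,0,0,0,0]}}

```text
time_s: 19.68
ee_pos: [0.3861, 0.0329, 0.3683]
eef_rot: [3.141, -0.0, 0.349]
force: [-0.2, 0.1, -0.7]
grip_width: 0.0328
```

```bash
python3 - <<'E'
from h import *
for i in range(4):
    im,d=viewer.camera('scene'); Q=world('scene',d,d>0)
    m=(np.hypot(Q[:,0]-.557,Q[:,1]-.233)<.06)&(Q[:,2]>.055)&(Q[:,2]<.145); print(m.sum(),Q[m].mean(0).round(4))
a=np.load('scene0.npy')
for nm,c,r in(('dish',(.395,-.018),.045),('timer',(.782,-.02),.04),('scraper',(.615,-.005),.085)):
    for D in(a,d):
        P=world('scene',D,D>0); m=(np.hypot(P[:,0]-c[0],P[:,1]-c[1])<r)&(P[:,2]>.006)&(P[:,2]<.06); print(nm,m.sum(),P[m].mean(0).round(4))
ticket.hand_in()
E
```

```text
1267 [0.5487 0.2392 0.1   ]
1262 [0.5486 0.2393 0.1001]
1271 [0.5484 0.2392 0.0999]
1271 [0.5485 0.2392 0.0999]
dish 296 [ 0.3903 -0.0222  0.0171]
dish 299 [ 0.3904 -0.022   0.0172]
timer 426 [ 0.7856 -0.0148  0.0298]
timer 425 [ 0.7856 -0.0148  0.0295]
scraper 251 [ 0.6194 -0.0008  0.0079]
scraper 231 [ 6.143e-01 -3.000e-04  7.800e-03]
the job is handed in; nothing more can be done
```

The pail now hangs from both hooks with both red keepers shut above its bail, and the job was handed in after about 20 s. One thing went wrong on the way: the bail was not raised cleanly with the pail standing still.

- **Raising the bail:** I pushed along its length a few newtons too hard. Near the end the pail slid about 2 cm, and I found it hanging a millimetre or two off the slab. I lowered it at once. It then stood level on the slab with the bail at about 89°, and only after that did I lift and carry it.
- **Pressing home:** The keepers let go about 4–5 mm above the seat, which I found by feel at about z 0.247 (7 mm above nominal). The highest load I read on the hooks was about 10 N, most of it sideways. Readings came only at the end of each move, so a short peak between them could have been missed.
- **Last checks:** Both keepers are back at their original height and the bar is level beneath them. The pail stayed within 0.3 mm over four pictures, and the robot is clear of everything.
- **Bystanders:** The dish and timer read the same as at the start. The scraper's average position read 5 mm different from about 8% fewer visible points. I think part of it was hidden by the arm, since nothing came near it, but I did not confirm that.

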